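# Turn and seat the keyed lid of a titration cell

## Robot

A 6-joint arm with a two-finger parallel gripper is mounted at the origin on the work surface. World frame = base frame: x ahead of the robot, y to its left, z up, the work surface at z = 0. Lengths are in mm, angles in rad, forces in N, time in s.
With the tool pointing down it reaches from about 350 to 975 mm from the base axis. Payload 17.4 kg.
Tool frame: the origin (TCP) lies midway between the tips of the shut fingers; the grasp point (between the pads) lies 19 mm behind it; z points along the fingers, y is the line along which they close (so a half turn about z gives the same grasp; the last joint's range is limited). The gripper opens to 85 mm and grips with 20 to 120 N. Pads are 22 mm wide; open, the fingers measure 114 mm over their backs; the gripper's body (76 mm by 85 mm) begins 54 mm behind the grasp point. The pads swing forward as they close: fully open they stand 13 mm farther back than shut.
Start: joints at [-1.308, 0.116, 1.442, -0, 1.584, -0.038], TCP at [199.982, -644.701, 231.303] pointing down, gripper open.
Joint ranges: [-2.83, 2.83], [-0.83, 2.19], [0.07, 2.5], [-1.14, 4.28], [0.01, 3], [-2.97, 2.97]. Speed limits (rad/s): [1.89, 1.89, 2.22, 3.14, 3.14, 3.14].

## Interface

Orientations are given as a 3x3 rotation matrix whose columns are the frame's x, y, z axes.
In Python, from workcell import readout, grab_frame, ctrl gives the robot as it stands. The module is installed in compiled form; this text tells all that it offers.
- The arm moves only by the tool step_arm, never from a script. Its argument "targets" is a list of rows, each a list of 2 entries, a list of its own where there are three numbers: the shift along the world's x, y, z in units of 0.04 m (1.0 is 0.04 m), then the turn, a rotation vector about the world's x, y, z in units of 0.08 rad (1.0 is 0.08 rad). In form: [[[x, y, z], [ax, ay, az]], ...]. A call has 1 to 8 rows; each row shifts and turns the commanded pose from where the row before left it; what a row does not reach is not made up. A row lasts 1/10 s, in which the tool goes at most 50 mm and 8.59 degrees, less where a joint would pass 70% of its speed; a pose out of reach is approached as far as the arm can. A call with a number of a shift or a turn outside -1 to 1 is refused whole. A call with a gripper value outside its range is refused whole. "gripper" is the opening in per cent of the stroke, from 0 (shut) to 100 (fully open), set as the call begins (left out, the last holds). The fingers move at their own pace and stop on an object; "grip_force" is the grip in N (left out, the last holds). Time passes only in rows, so rows that do not move let the fingers close. It gives the time, the measured TCP pose, the force, the opening and the grip force at its end, in the units of the state.
- readout.get_obs(): the state, without advancing time (a new reading comes with each control period).
- grab_frame(name): name is "side" or "top"; returns a dict with "image" (480x640x3 uint8, blue, green, red), "fov_y" (degrees; the focal length in pixels is half the picture's height over the tangent of half this angle, whatever the lens; pixels are square), "cx", "cy" (the principal point, pixels), "extrinsics" (4x4, takes a point from world to camera coordinates). Camera axes: x right, y down, z forward; pixel columns grow to the right and rows downward; lengths in mm; the calibration is good to about 2 mm. A picture is of the moment at which its call begins. There is no depth.
- ctrl.hand_in(): hands the job in; it is judged then, once.
The state is a dict: "t": time; "joint_pos": joint angles; "joint_velocities": joint speeds; "effort": joint torques, N m; "ee_pos": TCP position; "orientation": TCP orientation; "wrist_force": force on the tool from outside, world axes, zero at the start; "ft_torque": the same for the moment, N m; "finger_gap": finger opening in mm; "grasp_force": force on a finger pad.
Only numpy, scipy, OpenCV 4.12 (cv2) and the standard library are available. Lean on these libraries where they do the work, as an engineer would, in place of code of your own. Each camera call takes 0.05 s, during which the arm holds its last target. There are 200 camera calls.

## Task

The white lid of the glass titration cell sits loose and turned the wrong way. With a fingertip, push one of its red port stoppers sideways to turn the lid, either way round, until the notch in its rim stands over the locating pin on the collar (marked by the black tab with the yellow stripe), then press the blue centre cap down until the lid is fully home, and leave it there. Do not pinch the stoppers or lean hard on them, do not lift the lid, and leave the other glassware and the spatula where they are.

Things in the scene. Friction and masses are not known exactly. Their poses are not given: they have to be found in the camera images.
- stand: Fixed cell stand: grey base 190 x 170 x 30 mm, a glass cell on its middle, a grey collar 114 mm across around the cell's mouth, its top 110 mm above the table. Origin on the table, on the vertical axis of cell and lid. Its +x points to the pin, where a black tab 22 mm wide with a yellow stripe sticks out to 80 mm from the axis; at -x a steel post, 110 mm high, 75 mm from the axis
- pin (a point): Rounded top of the steel locating pin, 9 mm thick, standing 7.5 mm above the collar, 51 mm from the axis. While the lid is up it hides the pin; the pin blocks the lid from going down anywhere but at the notch
- notch (a point): Middle of the notch in the lid's rim, at the height of the lid's top face, 51 mm from the lid's axis. The notch is 13 mm wide and 12 mm deep, open outwards; a blue line on the lid's top points to it. When aligned it lies straight above (seated: around) the pin; about 2 mm of play each way
- cap_top (a point): Centre of the flat top of the blue cap in the middle of the lid (28 mm across, 30 mm high above the lid's top face), on the lid's axis: the place to press
- port_a: Red port stopper on the lid, upright, 14 mm across and 22 mm high, 60 degrees anticlockwise (seen from above) from the notch; origin at the centre of its foot, on the lid's top face, 42 mm from the lid's axis. Rigid, fixed to the lid, so pushing it sideways, square to the radius, turns the lid
- port_b: The same kind of red port stopper, opposite the notch (180 degrees); origin at the centre of its foot, on the lid's top face, 42 mm from the lid's axis. Rigid, fixed to the lid, so pushing it sideways, square to the radius, turns the lid
- port_c: The same kind of red port stopper, 60 degrees clockwise (seen from above) from the notch; origin at the centre of its foot, on the lid's top face, 42 mm from the lid's axis. Rigid, fixed to the lid, so pushing it sideways, square to the radius, turns the lid
- lid (a joint): Turn of the lid (white disc, 112 mm across, 12 mm thick) about its vertical axis in rad, anticlockwise from above; the notch is over the pin at 0 and at 6.283 (2 pi). Starts between 0.6 and 5.7; turns from -1.5 to 7.8, stiff enough (0.07 N m) to stay where it is left
- lid_lift (a joint): How far the lid is pressed down, in m: 0 at the start (lid's top face 130 mm above the table), 0.008 fully home on the collar (top face 122 mm above the table), negative if lifted. Seal friction of about 8 N holds it where it is left; pressing it home takes 6 to 8 N on the cap
- vial: Small amber vial, 22 mm across, 48 mm high, standing loose on the stand's base; origin at the centre of its underside. To be left alone
- spare_stopper: Spare red stopper, 22 mm across at the foot, 26 mm high, standing loose on the stand's base; origin at the centre of its underside. To be left alone
- bottle_clear: Clear reagent bottle with red cap, 60 mm across, 115 mm high, loose; origin at the centre of its underside. To be left alone
- bottle_amber: Amber reagent bottle with red cap, 60 mm across, 115 mm high, loose; origin at the centre of its underside. To be left alone
- jar_beads: Jar of drying beads with red lid, 68 mm across, 75 mm high, loose; origin at the centre of its underside. To be left alone
- beaker: Open glass beaker, 64 mm across, 80 mm high, loose; origin at the centre of its underside. To be left alone
- spatula: Steel laboratory spatula with a blue grip, 185 mm long, 8 mm thick, lying loose on the table at the back; origin at its middle. To be left alone

How it is judged (in metres and radians):
On the way:
1. the lid is turned so that its notch stands over the pin (within 4 mm) (horizontal distance between notch and pin below 0.004 m).
At the end, for the whole second after the job is handed in: The lid is down within 1.5 mm of fully home with its notch around the pin (within 3.5 mm) (value of joint lid_lift above 0.0065 m and horizontal distance between notch and pin below 0.0035 m); the robot touches nothing.
It fails at once if the lid is lifted more than 4 mm (value of joint lid_lift below -0.004 m).
It fails at once if a red port stopper is pinched or leaned on hard (over 24 N) (contact force between the fingers and port_a above 24 N or contact force between the fingers and port_b above 24 N or contact force between the fingers and port_c above 24 N).
It fails at once if a loose bystander is moved more than 20 mm (distance of any of vial, spare_stopper, bottle_clear, bottle_amber, jar_beads, beaker, spatula from where it was at the start of the episode above 0.02 m).
It also fails if it takes over 56 s, if anything falls off the work surface, if the arm or the gripper's body presses on something with over 40 N, if the wrist force passes 120 N, or if a joint passes its speed limit or range.

## Working session

There is one attempt and no reset: what is moved stays moved. The work goes in short steps, Python scripts to look and compute and a tool call to move; the robot and the scene stay as the last step left them, time stands still between calls to the robot, and variables do not carry over. Pictures are saved under pics/ and viewed, at most 10 in all, crops included, and the job is handed in when it is done.

Besides the shell and the picture viewer there is one more tool, called after "Emit:" in YAML: its name, and indented under it one key for each argument. step_arm: Moves the arm, as the interface text tells. Its arguments: {"type":"object","properties":{"targets":{"type":"array"},"gripper":{"type":"number"},"grip_force":{"type":"number"}},"required":["targets"]}

```bash
mkdir -p pics
cat > h.py <<'E'
import numpy as np, cv2
from workcell import readout, grab_frame, ctrl
def cam(name,fn=None):
    f=grab_frame(name)
    if fn: cv2.imwrite('pics/'+fn,f['image'])
    return f
def ray(f,u,v):
    fl=240/np.tan(np.radians(f['fov_y'])/2)
    E=np.array(f['extrinsics']);R=E[:3,:3];t=E[:3,3]
    return -R.T@t, R.T@np.array([(u-f['cx'])/fl,(v-f['cy'])/fl,1])
def onplane(f,u,v,z):
    o,d=ray(f,u,v); return o+d*(z-o[2])/d[2]
def proj(f,p):
    fl=240/np.tan(np.radians(f['fov_y'])/2)
    E=np.array(f['extrinsics']);c=E[:3,:3]@np.array(p)+E[:3,3]
    return c[0]/c[2]*fl+f['cx'],c[1]/c[2]*fl+f['cy']
def blobs(f,lo,hi,amin=20):
    h=cv2.cvtColor(f['image'],cv2.COLOR_BGR2HSV)
    m=cv2.inRange(h,np.array(lo),np.array(hi))
    n,l,s,c=cv2.connectedComponentsWithStats(m)
    return [(c[i].round(1).tolist(),s[i].tolist()) for i in range(1,n) if s[i,4]>=amin]
E
python3 - <<'E'
from h import *
for n in('top','side'):
    f=cam(n,n+'1.png'); print(n,f['fov_y'],f['cx'],f['cy'],np.array(f['extrinsics']).round(3).tolist())
    for nm,lo,hi in(('red',(0,120,80),(8,255,255)),('red2',(172,120,80),(180,255,255)),('blue',(100,100,50),(130,255,255)),('yel',(20,120,120),(35,255,255))):
        print(nm,blobs(f,lo,hi))
o=readout.get_obs();print(o['ee_pos'],o['orientation'],o['wrist_force'])
E
```

```text
top 47.64338638589557 312.82838820186885 237.68932433373385 [[0.04, -0.999, 0.001, -10.503], [-0.973, -0.039, -0.227, 644.744], [0.227, 0.008, -0.974, 1055.38], [0.0, 0.0, 0.0, 1.0]]
red [([635.1, 217.2], [629, 206, 11, 22, 176]), ([602.4, 220.6], [591, 211, 24, 20, 381]), ([490.3, 241.4], [483, 234, 16, 15, 169]), ([611.9, 265.8], [600, 256, 25, 20, 402]), ([359.5, 273.0], [356, 269, 9, 9, 62]), ([312.9, 284.3], [311, 281, 5, 7, 28]), ([350.4, 291.7], [348, 289, 6, 6, 27]), ([622.6, 312.7], [610, 302, 26, 22, 466]), ([133.0, 321.4], [125, 314, 17, 16, 213]), ([517.7, 331.7], [502, 316, 33, 32, 804]), ([325.0, 320.5], [323, 318, 5, 6, 26])]
red2 []
blue [([301.9, 156.2], [299, 148, 7, 18, 118]), ([66.2, 247.9], [26, 193, 79, 105, 2999]), ([329.4, 299.0], [323, 292, 14, 15, 165]), ([323.5, 352.5], [300, 350, 48, 6, 58])]
yel [([332.0, 265.1], [330, 261, 5, 9, 44])]
side 50.124676977043585 325.57055765978765 243.58447560360472 [[0.944, -0.33, -0.017, -583.612], [-0.221, -0.595, -0.773, 199.628], [0.245, 0.733, -0.635, 946.095], [0.0, 0.0, 0.0, 1.0]]
red [([230.3, 51.2], [228, 48, 5, 8,
[... 239 characters left out ...]
350, 20, 20, 317]), ([318.3, 446.0], [296, 424, 45, 46, 1577]), ([527.5, 461.7], [509, 442, 39, 38, 1176]), ([464.1, 477.6], [454, 475, 21, 5, 69])]
red2 []
blue [([383.8, 54.6], [239, 0, 284, 130, 29417]), ([235.7, 92.3], [229, 87, 14, 10, 101]), ([256.6, 130.3], [221, 105, 72, 48, 1864]), ([273.7, 237.1], [267, 228, 15, 19, 235]), ([413.7, 234.6], [405, 230, 18, 10, 109]), ([230.8, 296.0], [227, 279, 8, 35, 47])]
yel [([310.1, 244.5], [305, 242, 11, 6, 41])]
[ 199.9310408  -644.52053058  230.61145921] [[ 9.55098424e-01  2.96288594e-01 -2.62808881e-04]
 [ 2.96288705e-01 -9.55097861e-01  1.03833477e-03]
 [ 5.66385493e-05 -1.06957921e-03 -9.99999426e-01]] [-0.69227567  0.62923462 -0.6660588 ]
```

View pics/top1.png

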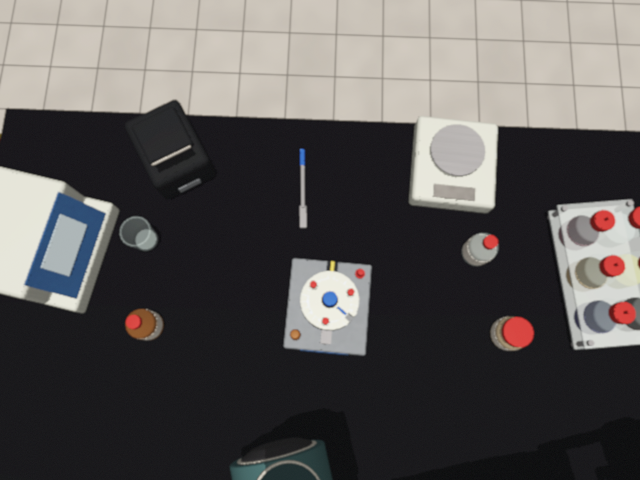

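View pics/side1.png

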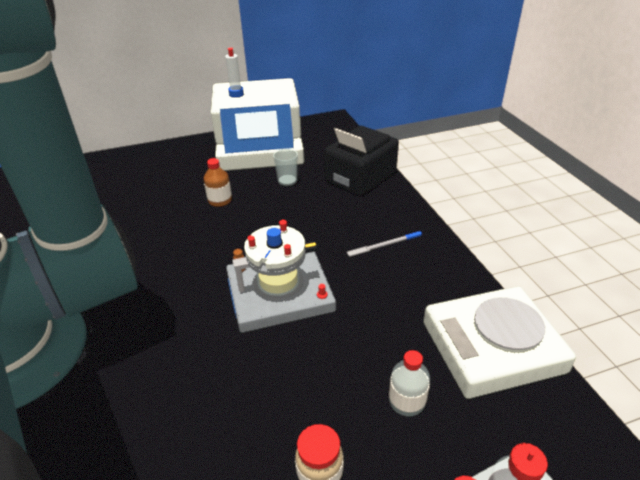

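The top view shows the lid at (330,299), with stoppers at (313,284), (350,292) and (325,320). The tab is at (332,265), and the blue line points to the lower right, towards about (350,318).

```bash
cat > m.py <<'E'
from h import *
def measure(dz=0):
    f=cam('top'); g=cam('side')
    out={}
    near=lambda b,c,r:[x for x in b if np.hypot(x[0][0]-c[0],x[0][1]-c[1])<r]
    cap=near(blobs(f,(100,100,50),(130,255,255),60),(330,299),25)
    cap=onplane(f,*cap[0][0],155-dz) if cap else None   # mix of top face and a little wall
    reds=[onplane(f,*b[0],146-dz) for b in near(blobs(f,(0,120,80),(8,255,255),12),(330,299),32)]
    y=[onplane(f,*b[0],110) for b in blobs(f,(20,120,120),(35,255,255))]
    return f,cap,reds,y
if __name__=='__main__':
    f,cap,reds,y=measure()
    print('cap',cap,'yel',y)
    c=cap[:2]
    for r in reds:
        d=r[:2]-c; print(r.round(1),np.hypot(*d).round(1),np.degrees(np.arctan2(d[1],d[0])).round(1))
    for q in y: d=q[:2]-c; print('pin',np.hypot(*d),np.degrees(np.arctan2(d[1],d[0])))
    # stand yaw from grey base? crop for view
    cv2.imwrite('pics/crop1.png',cv2.resize(f['image'][245:365,270:390],None,fx=5,fy=5,interpolation=cv2.INTER_CUBIC))
    g=grab_frame('side')
    for uv in((273.7,232),): 
        o1,d1=ray(f,329.4,299);o2,d2=ray(g,273.7,236)
        A=np.c_[d1,-d2];s=np.linalg.lstsq(A,o2-o1,rcond=None)[0];print('tri cap',o1+d1*s[0],o2+d2*s[1])
E
python3 m.py
```

```text
cap [509.04611972 -21.2168054  155.        ] yel [array([582.14677693, -25.35915572, 110.        ])]
[536.9  10.9 146. ] 42.5 49.1
[525.6 -60.8 146. ] 42.9 -67.4
[469.5 -14.5 146. ] 40.2 170.4
pin 73.21792916591072 -3.243276459782743
tri cap [509.99158673 -21.42984067 147.02169552] [510.35587038 -21.4662354  147.06583667]
```

View pics/crop1.png

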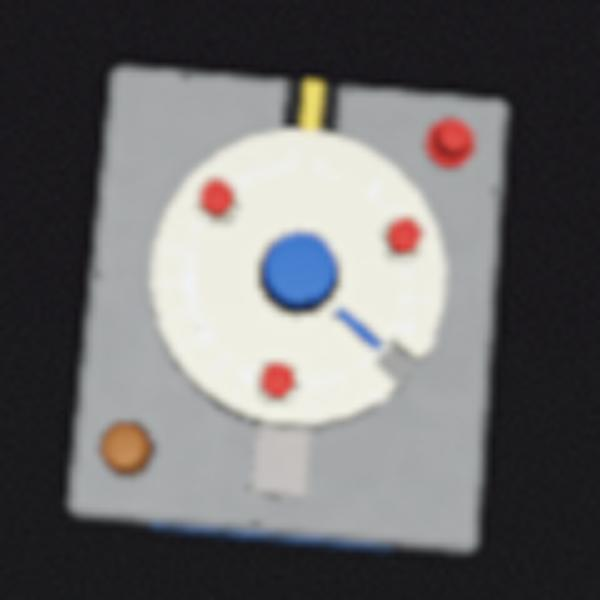

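Emit:
step_arm:
  targets:
    - [[0.42,0.8,0],[0,0,0]]
    - [[0.42,0.8,0],[0,0,0]]
    - [[0.42,0.8,0],[0,0,0]]
    - [[0.42,0.8,0],[0,0,0]]
    - [[0.42,0.8,0],[0,0,0]]
    - [[0.42,0.8,0],[0,0,0]]
    - [[0.42,0.8,0],[0,0,0]]
    - [[0.42,0.8,0],[0,0,0]]
  gripper: 0

```text
t: 1.05
ee_pos: [334.8, -387.3, 231.3]
orientation: [[0.955, 0.296, 0.0], [0.296, -0.955, -0.0], [0.0, 0.0, -1.0]]
wrist_force: [0.3, -0.4, 0.6]
finger_gap: -0.3
grasp_force: 0.0
```

Emit:
step_arm:
  targets:
    - [[0.42,0.8,0],[0,0,0]]
    - [[0.42,0.8,0],[0,0,0]]
    - [[0.42,0.8,0],[0,0,0]]
    - [[0.42,0.8,0],[0,0,0]]
    - [[0.42,0.8,0],[0,0,0]]
    - [[0.42,0.8,0],[0,0,0]]
    - [[0.42,0.8,0],[0,0,0.4]]
    - [[0.42,0.8,0],[0,0,0.4]]

```text
t: 1.85
ee_pos: [469.2, -131.2, 231.4]
orientation: [[0.934, 0.358, 0.0], [0.358, -0.934, -0.0], [0.0, 0.0, -1.0]]
wrist_force: [0.3, -0.2, 0.9]
finger_gap: 0.1
grasp_force: 0.0
```

Emit:
step_arm:
  targets:
    - [[0.4,0.8,0],[0,0,0]]
    - [[0.4,0.77,0],[0,0,0]]
    - [[0,0,0],[0,0,0]]

```text
t: 2.15
ee_pos: [501.8, -67.0, 231.1]
orientation: [[0.933, 0.36, -0.0], [0.36, -0.933, 0.001], [0.0, -0.001, -1.0]]
wrist_force: [0.7, -0.7, 0.7]
finger_gap: -0.1
grasp_force: 0.0
```

Emit:
step_arm:
  targets:
    - [[-0.06,-0.07,-0.8],[0,0,0]]
    - [[0,0,-0.8],[0,0,0]]
    - [[0,0,-0.4],[0,0,0]]
    - [[0,0,-0.15],[0,0,0]]
    - [[0,0,0],[0,0,0]]

```text
t: 2.65
ee_pos: [498.3, -73.0, 145.4]
orientation: [[0.934, 0.356, -0.0], [0.356, -0.934, 0.0], [-0.0, -0.0, -1.0]]
wrist_force: [0.7, 0.8, 1.0]
finger_gap: -0.2
grasp_force: 0.0
```

Run:
```python
from h import *
f=cam('top');g=cam('side')
a=cv2.resize(f['image'][230:370,255:405],(400,400));b=cv2.resize(g['image'][190:310,205:325],(400,400))
cv2.imwrite('pics/c2.png',np.hstack([a,b]))
o=readout.get_obs();print(o['ee_pos'],o['wrist_force'])
```

```text
[498.90258055 -72.94540799 146.75218004] [-0.05158226  0.02149466  0.18690498]
```

View pics/c2.png

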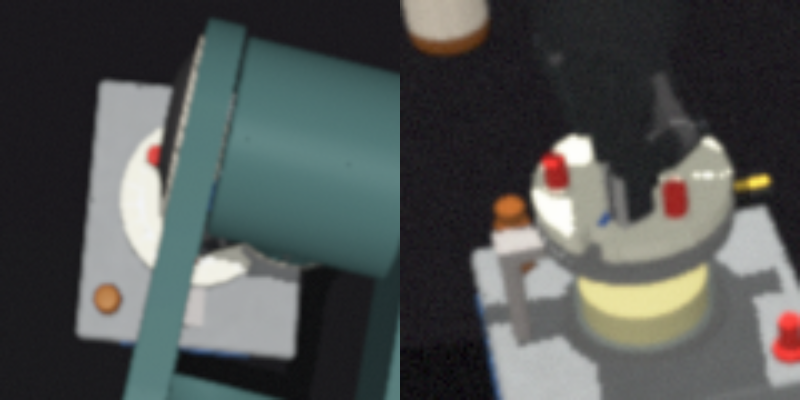

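The side view shows the closed fingertip just clockwise of stopper a, which is at (675,198) in the composite, with a clear gap between them. Next I go down and start sweeping along the arc.

Emit:
step_arm:
  targets:
    - [[0.03,0.17,-0.1],[0,0,0]]
    - [[0,0,-0.08],[0,0,0]]
    - [[0,0,0],[0,0,0]]

```text
t: 3.05
ee_pos: [499.5, -65.6, 137.9]
orientation: [[0.934, 0.357, -0.0], [0.357, -0.934, 0.0], [-0.0, -0.0, -1.0]]
wrist_force: [-0.4, 0.3, -0.4]
finger_gap: -0.2
grasp_force: 0.0
```

Emit:
step_arm:
  targets:
    - [[0.09,-0.015,0],[0,0,1]]
    - [[0.091,-0.008,0],[0,0,1]]
    - [[0.091,-0.001,0],[0,0,1]]
    - [[0.091,0.006,0],[0,0,1]]
    - [[0.09,0.014,0],[0,0,1]]

```text
t: 3.55
ee_pos: [517.8, -66.3, 138.3]
orientation: [[0.719, 0.695, -0.0], [0.695, -0.719, -0.001], [-0.0, 0.0, -1.0]]
wrist_force: [-1.4, -1.5, 0.3]
finger_gap: 0.1
grasp_force: 1.2
```

Emit:
step_arm:
  targets:
    - [[0.089,0.021,0],[0,0,1]]
    - [[0.087,0.028,0],[0,0,1]]
    - [[0.085,0.035,0],[0,0,1]]
    - [[0.082,0.042,0],[0,0,1]]
    - [[0.078,0.048,0],[0,0,1]]
    - [[0.074,0.054,0],[0,0,1]]
    - [[0.069,0.06,0],[0,0,1]]
    - [[0.064,0.065,0],[0,0,1]]

```text
t: 4.35
ee_pos: [543.2, -52.2, 138.4]
orientation: [[0.162, 0.987, 0.001], [0.987, -0.162, -0.001], [-0.001, 0.001, -1.0]]
wrist_force: [1.3, -3.3, 1.8]
finger_gap: -0.2
grasp_force: 1.3
```

Emit:
step_arm:
  targets:
    - [[0.059,0.07,0],[0,0,1]]
    - [[0.053,0.075,0],[0,0,1]]
    - [[0.047,0.079,0],[0,0,1]]
    - [[0.041,0.082,0],[0,0,1]]
    - [[0.034,0.085,0],[0,0,1]]
    - [[0.027,0.087,0],[0,0,1]]
    - [[0.02,0.089,0],[0,0,1]]

```text
t: 5.05
ee_pos: [554.2, -29.4, 138.3]
orientation: [[-0.387, 0.922, 0.0], [0.922, 0.387, -0.0], [-0.0, -0.0, -1.0]]
wrist_force: [-1.4, -2.9, 1.4]
finger_gap: -0.2
grasp_force: 0.9
```

Run:
```python
from h import *
f=cam('top');g=cam('side')
a=cv2.resize(f['image'][230:370,255:405],(400,400));b=cv2.resize(g['image'][190:310,205:325],(400,400))
cv2.imwrite('pics/c3.png',np.hstack([a,b]))
o=readout.get_obs();print(o['ee_pos'],o['wrist_force'])
```

```text
[554.14346563 -29.1126171  138.19395467] [-0.0282581   0.4831529   0.76293407]
```

View pics/c3.png

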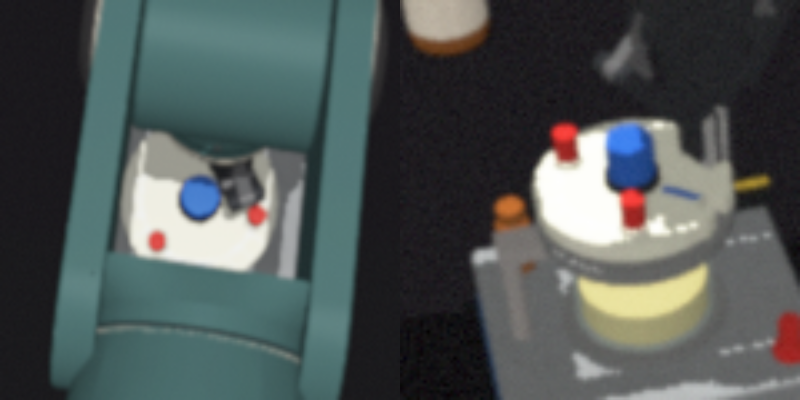

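```bash
cat > n.py <<'E'
from h import *
import sys
dz=float(sys.argv[1]) if len(sys.argv)>1 else 0
f=cam('top'); C=np.array([509.5,-21.2])
for b in blobs(f,(0,120,80),(8,255,255),12):
    p=onplane(f,*b[0],146-dz); d=p[:2]-C
    if np.hypot(*d)<60: print(b[0],b[1][4],p.round(1),np.hypot(*d).round(1),np.degrees(np.arctan2(d[1],d[0])).round(1))
for b in blobs(f,(20,120,120),(35,255,255)):
    d=onplane(f,*b[0],110)[:2]-C; print('yel',b,np.hypot(*d),np.degrees(np.arctan2(d[1],d[0])))
E
python3 n.py
```

```text
[350.8, 304.4] 34 [501.5 -62.2 146. ] 41.7 -101.0
[314.0, 314.5] 26 [479.8   6.5 146. ] 40.6 137.0
```

The lid has turned to a notch angle of about -42°, against roughly -3° for the pin. I'll go about 32° further and then measure with the arm out of the way.

Emit:
step_arm:
  targets:
    - [[0.013,0.09,0],[0,0,1]]
    - [[0.005,0.091,0],[0,0,1]]
    - [[-0.002,0.091,0],[0,0,1]]
    - [[-0.009,0.091,0],[0,0,1]]
    - [[-0.016,0.09,0],[0,0,1]]
    - [[-0.024,0.088,0],[0,0,1]]
    - [[-0.03,0.086,0],[0,0,1]]

```text
t: 5.9
ee_pos: [551.6, -4.4, 138.1]
orientation: [[-0.816, 0.578, 0.0], [0.578, 0.816, -0.0], [-0.0, -0.0, -1.0]]
wrist_force: [0.8, -0.7, -1.1]
finger_gap: -0.1
grasp_force: 0.9
```

```bash
python3 n.py; python3 -c "
from h import *
print(readout.get_obs()['ee_pos'])
g=cam('side');cv2.imwrite('pics/c4.png',cv2.resize(g['image'][190:310,205:325],(600,600),interpolation=cv2.INTER_CUBIC))"
```

```text
[350.9, 292.6] 29 [523.9 -61.8 146. ] 43.1 -70.5
[324.1, 320.5] 27 [469.4 -12.8 146. ] 41.0 168.2
[551.45015597  -3.98929055 138.19575075]
```

View pics/c4.png

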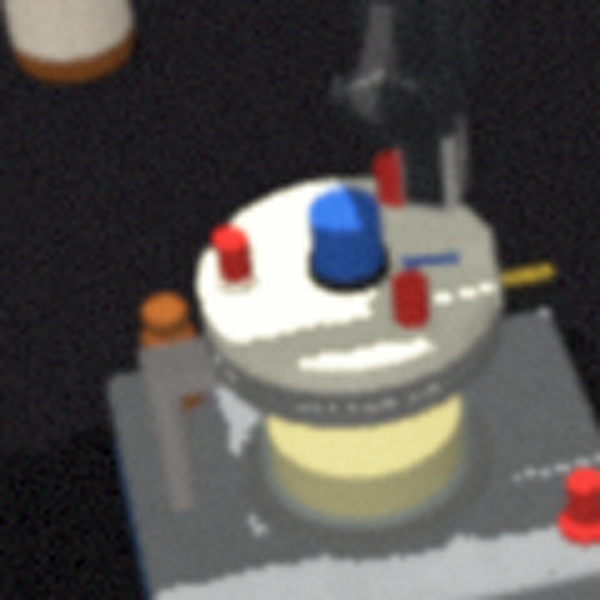

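The side view shows the blue line from (405,262) to (458,257) almost in line with the tab. About 8° is left, which I'll check with the line from post to tab.

Emit:
step_arm:
  targets:
    - [[-0.035,0.076,0],[0,0,0.9]]
    - [[-0.038,0.07,0],[0,0,0.85]]
    - [[0,0,0],[0,0,0]]

```text
t: 6.3
ee_pos: [548.6, 1.6, 138.2]
orientation: [[-0.887, 0.461, 0.0], [0.461, 0.887, -0.0], [-0.0, 0.0, -1.0]]
wrist_force: [0.7, -1.4, 0.5]
finger_gap: -0.0
grasp_force: 0.1
```

```bash
python3 n.py; python3 -c "
from h import *
f=cam('top')
a=onplane(f,332.0,265.1,110);b=onplane(f,326.2,337.2,110);d=(a-b)[:2];print(a,b,np.degrees(np.arctan2(d[1],d[0])))
img=cv2.imread('pics/top1.png');m=cv2.inRange(img,(130,130,130),(190,190,190))
c=lambda x,y:onplane(f,270+x/5,245+y/5,30)
P=[c(70,515),c(112,68),c(475,550),c(508,100)]
for i,j in((0,1),(2,3),(2,0),(3,1)):
  d=P[j]-P[i];print(np.hypot(*d[:2]),np.degrees(np.arctan2(d[1],d[0])))
print(sum(P)/4)
"
```

```text
[327.6, 321.0] 25 [468.7 -19.4 146. ] 40.8 177.5
[581.94520031 -25.36556529 110.        ] [440.48079993 -18.67536182 110.        ] -2.70764255124634
188.41996129958628 -2.509191263265599
188.87396749629815 -3.24981172949791
167.46051012464764 87.44330782020586
169.9020834539561 87.59177303845104
[509.4686044  -22.64677416  30.        ]
```

The notch is at about -2.6° and the pin at about -2.7°. I'll back the finger off, raise it, and check with a clear view.

Emit:
step_arm:
  targets:
    - [[0.1,-0.06,0],[0,0,0]]
    - [[0.1,-0.06,0],[0,0,0]]
    - [[0,0,0.6],[0,0,0]]
    - [[0,0,0.8],[0,0,0]]
    - [[-0.8,0.6,0.6],[0,0,0]]
    - [[-0.8,0.8,0.6],[0,0,0]]
    - [[-0.6,0.9,0],[0,0,0]]
    - [[0,1,0],[0,0,0]]

```text
t: 7.2
ee_pos: [468.1, 128.7, 243.3]
orientation: [[-0.887, 0.461, 0.003], [0.461, 0.887, 0.001], [-0.002, 0.002, -1.0]]
wrist_force: [0.5, -1.1, 0.2]
finger_gap: -0.2
grasp_force: 0.0
```

Emit:
step_arm:
  targets:
    - [[0,1,0],[0,0,0]]
    - [[0,1,0],[0,0,0]]
    - [[0,0,0],[0,0,0]]

```text
t: 7.5
ee_pos: [469.2, 211.5, 241.3]
orientation: [[-0.889, 0.457, -0.001], [0.457, 0.889, 0.001], [0.001, 0.0, -1.0]]
wrist_force: [0.4, -0.5, -0.3]
finger_gap: 0.3
grasp_force: 0.0
```

```bash
python3 n.py; python3 m.py | head -1;python3 -c "
from h import *
print(readout.get_obs()['ee_pos'])"
```

```text
[311.2, 286.2] 25 [533.1  13.9 146. ] 42.3 56.1
[349.4, 289.5] 28 [529.7 -58.8 146. ] 42.7 -61.8
[327.6, 321.0] 25 [468.7 -19.4 146. ] 40.8 177.5
yel ([332.0, 265.9], [330, 261, 5, 11, 52]) 70.95860888854999 -3.4068952769356624
cap [509.05360361 -21.40426423 155.        ] yel [array([580.33320256, -25.41682224, 110.        ])]
[469.64702705 207.44247989 241.48015829]
```

View pics/crop1.png

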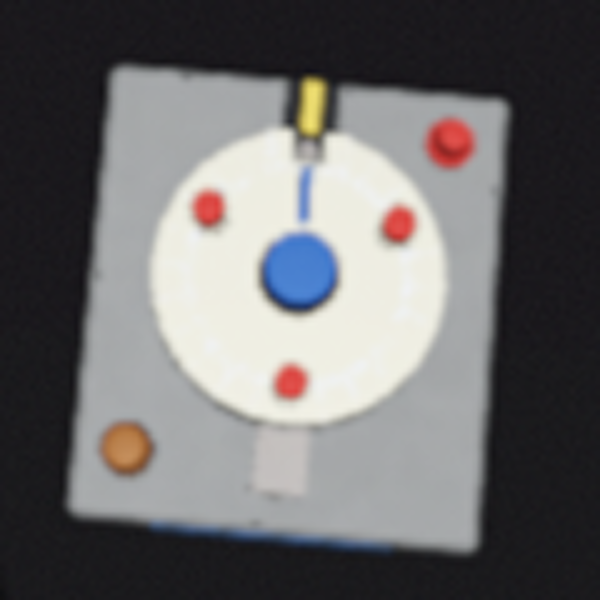

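The pin shows in the notch at (310,150). The measured notch mean is -2.7°, so the two line up. Now I press the cap.

Emit:
step_arm:
  targets:
    - [[0.12,-0.8,0],[0,0,0]]
    - [[0.12,-0.8,0],[0,0,0]]
    - [[0.12,-0.8,0],[0,0,0]]
    - [[0.12,-0.8,0],[0,0,0]]
    - [[0.12,-0.8,0],[0,0,0]]
    - [[0.2,-0.8,0],[0,0,0]]
    - [[0.2,-0.92,-0.5],[0,0,0]]
    - [[0,0,-0.5],[0,0,0]]

```text
t: 8.5
ee_pos: [509.8, -25.3, 201.4]
orientation: [[-0.886, 0.464, 0.001], [0.464, 0.886, -0.001], [-0.002, -0.0, -1.0]]
wrist_force: [-0.2, 0.8, -0.7]
finger_gap: -0.2
grasp_force: 0.0
```

Emit:
step_arm:
  targets:
    - [[0,0,-0.5],[0,0,0]]
    - [[0,0,-0.2],[0,0,0]]
    - [[0,0,-0.1],[0,0,0]]
    - [[0,0,0],[0,0,0]]

```text
t: 8.9
ee_pos: [509.4, -20.9, 169.9]
orientation: [[-0.888, 0.459, 0.0], [0.459, 0.888, -0.0], [-0.0, 0.0, -1.0]]
wrist_force: [-0.1, -0.8, 0.7]
finger_gap: 0.1
grasp_force: 0.0
```

Emit:
step_arm:
  targets:
    - [[0,0,-0.1],[0,0,0]]
    - [[0,0,-0.1],[0,0,0]]
    - [[0,0,-0.05],[0,0,0]]
    - [[0,0,-0.05],[0,0,0]]
    - [[0,0,-0.05],[0,0,0]]
    - [[0,0,-0.05],[0,0,0]]

```text
t: 9.5
ee_pos: [509.6, -20.6, 154.2]
orientation: [[-0.889, 0.459, 0.001], [0.459, 0.889, -0.0], [-0.001, 0.0, -1.0]]
wrist_force: [-2.6, 0.1, 5.9]
finger_gap: -0.0
grasp_force: 3.3
```

Emit:
step_arm:
  targets:
    - [[0,0,-0.02],[0,0,0]]
    - [[0,0,-0.02],[0,0,0]]
    - [[0,0,-0.02],[0,0,0]]

```text
t: 9.8
ee_pos: [509.6, -20.6, 151.9]
orientation: [[-0.889, 0.459, 0.001], [0.459, 0.889, 0.0], [-0.001, 0.0, -1.0]]
wrist_force: [-2.5, 0.6, 13.0]
finger_gap: 0.4
grasp_force: 6.7
```

Force is rising at z = 152, which is the home height. One more nudge will confirm the stop.

Emit:
step_arm:
  targets:
    - [[0,0,-0.02],[0,0,0]]
    - [[0,0,-0.02],[0,0,0]]
    - [[0,0,0],[0,0,0]]

```text
t: 10.1
ee_pos: [509.9, -20.6, 151.8]
orientation: [[-0.889, 0.459, 0.002], [0.459, 0.889, -0.0], [-0.002, 0.001, -1.0]]
wrist_force: [-7.8, 0.4, 20.9]
finger_gap: -0.0
grasp_force: 9.9
```

The stop is hard: 21 N and no further travel. I'll back off straight up, then look.

Emit:
step_arm:
  targets:
    - [[0,0,0.1],[0,0,0]]
    - [[0,0,0.5],[0,0,0]]
    - [[0,0,0.8],[0,0,0]]
    - [[0,0,0.8],[0,0,0]]
    - [[-0.3,0.8,0],[0,0,0]]
    - [[-0.3,1,0],[0,0,0]]
    - [[-0.3,1,0],[0,0,0]]
    - [[0,1,0],[0,0,0]]

```text
t: 10.9
ee_pos: [472.3, 132.7, 238.0]
orientation: [[-0.888, 0.459, 0.001], [0.459, 0.888, 0.0], [-0.001, 0.001, -1.0]]
wrist_force: [0.4, -0.3, 0.3]
finger_gap: 0.1
grasp_force: 0.0
```

Emit:
step_arm:
  targets:
    - [[0,1,0],[0,0,0]]
    - [[0,1,0],[0,0,0]]
    - [[0,0,0],[0,0,0]]
    - [[0,0,0],[0,0,0]]

```text
t: 11.3
ee_pos: [473.2, 211.9, 237.3]
orientation: [[-0.889, 0.457, -0.0], [0.457, 0.889, -0.0], [0.0, -0.001, -1.0]]
wrist_force: [0.1, -0.6, -0.4]
finger_gap: -0.0
grasp_force: 0.0
```

```bash
python3 n.py 8; python3 -c "
from h import *
f=cam('top');g=cam('side')
a=cv2.resize(f['image'][245:365,270:390],(400,400));b=cv2.resize(g['image'][190:310,205:325],(400,400))
cv2.imwrite('pics/c6.png',np.hstack([a,b]))
bl=lambda h,c:[b for b in blobs(h,(100,100,50),(130,255,255),60) if abs(b[0][0]-c)<8 and b[1][4]<400]
print(bl(f,329),bl(g,273))"
```

```text
[311.2, 286.7] 26 [533.2  14.  138. ] 42.4 56.0
[349.1, 290.0] 27 [529.8 -58.8 138. ] 42.7 -61.6
[327.7, 321.3] 26 [468.8 -19.8 138. ] 40.7 178.1
yel ([332.0, 265.9], [330, 261, 5, 11, 52]) 70.95860888854999 -3.4068952769356624
[([329.3, 299.4], [323, 292, 14, 15, 162]), ([323.8, 352.6], [300, 350, 48, 6, 60])] [([274.1, 240.4], [267, 231, 15, 20, 233])]
```

View pics/c6.png

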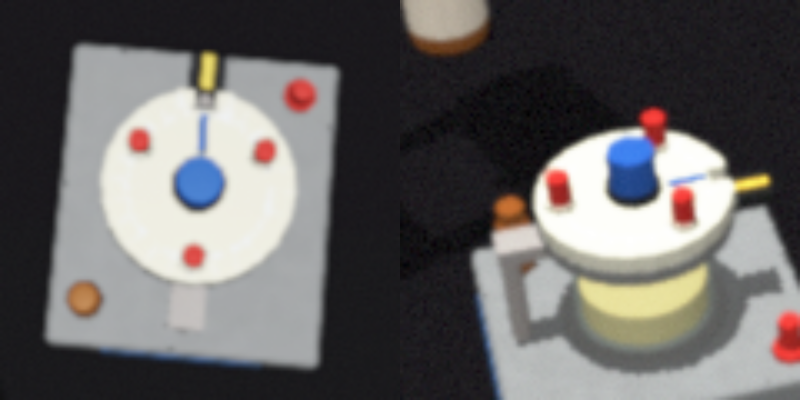

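The lid sits down around the pin, seen at (205,100) in the top view and (715,175) in the side view. In the side view the cap has dropped about 3.3 px, or about 8 mm. The vial and spare stopper haven't moved.

```bash
python3 -c "
from workcell import ctrl
print(ctrl.hand_in())"
```

```text
the job is handed in; nothing more can be done
None
```

I turned the lid until its notch stood over the pin (both measured at about -2.7°), pressed it down to the hard stop at home height, and handed the job in after about 11 s with the arm clear; the hand-in gave no verdict.

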